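Raise a sample cell on its cam lift and hold it

ROBOT

A 6-joint arm with a two-finger parallel gripper is mounted at the origin on the work surface. World frame = base frame: x ahead of the robot, y to its left, z up, the work surface at z = 0. Lengths are in mm, angles in rad, forces in N, time in s.
With the tool pointing down it reaches from about 350 to 875 mm from the base axis. Payload 4.2 kg.
Tool frame: the origin (TCP) lies midway between the tips of the shut fingers; the grasp point (between the pads) lies 19 mm behind it; z points along the fingers, y is the line along which they close (so a half turn about z gives the same grasp; the last joint's range is limited). The gripper opens to 85 mm and grips with 20 to 120 N. Pads are 22 mm wide; open, the fingers measure 114 mm over their backs; the gripper's body (76 mm by 85 mm) begins 54 mm behind the grasp point. The pads swing forward as they close: fully open they stand 13 mm farther back than shut.
Start: joints at [1.445, 0.385, 0.008, 0, -1.194, -0.259], TCP at [234.575, 579.287, 194.112] pointing down, gripper open.
Joint ranges: [-3.14, 3.14], [-1.21, 2.06], [-1.07, 1.41], [-3.16, 2.05], [-2.99, -0.16], [-3.1, 3.1]. Speed limits (rad/s): [2.79, 2.79, 3.14, 3.14, 3.14, 3.14].

INTERFACE

Orientations are given as a unit quaternion [x, y, z, w].
In Python, from bench import * gives the robot as it stands.
- The arm moves only by the tool drive_tool, never from a script. Its argument "plan" is a list that holds one entry, the list of rows, each a list of 5 numbers: the closure, from -1 (fully open) to 1 (shut), then the shift along the world's x, y, z in mm, then the turn about the world's z in degrees. A call has 1 to 20 rows; each row shifts and turns the commanded pose from where the row before left it; what a row does not reach is not made up. A row lasts 1/12 s, in which the tool goes at most 41.7 mm and 7.16 degrees, less where a joint would pass 70% of its speed; a pose out of reach is approached as far as the arm can. A call is refused whole if a number of a shift passes 41.7 or a number of a turn 7.16, either way. A call with a gripper value outside its range is refused whole. The fingers move at their own pace and stop on an object; the grip force is fixed at half the most. Time passes only in rows, so rows that do not move let the fingers close. It gives the time, the measured TCP pose, the force, the opening and the grip force at its end, in the units of the state.
- read_state(): the state, without advancing time (a new reading comes with each control period).
- get_image(name): name is "side" or "top"; returns (picture, depth): 384x512x3 uint8, red, green, blue; 384x512 float32, mm along the optical axis (not along the pixel's ray), 0 where there is no reading.
- camera_model(name): a dict with "fx", "fy", "cx", "cy" (pixels), "R" (3x3) and "t" (3): a world point X has camera coordinates R X + t. Camera axes: x right, y down, z forward; pixel columns grow to the right and rows downward; lengths in mm; the calibration is good to about 2 mm. A picture is of the moment at which its call begins. camera_model takes no time and is no camera call.
- job_done(): hands the job in; it is judged then, once.
The state is a dict: "clock": time; "joints": joint angles; "joint_vel": joint speeds; "joint_efforts": joint torques, N m; "position": TCP position; "ee_rot": TCP orientation; "contact_force": force on the tool from outside, world axes, zero at the start; "wrist_torque": the same for the moment, N m; "gripper_width": finger opening in mm; "grasp_force": force on a finger pad.
Only numpy, scipy, OpenCV 4.12 (cv2) and the standard library are available. Lean on these libraries where they do the work, as an engineer would, in place of code of your own. Each camera call takes 0.05 s, during which the arm holds its last target. There are 200 camera calls.

TASK

Take the loose dust cover off the sample-cell lift and set it down, right way up, near the middle of the steel tray. Then swing the cam lever up until it stands upright, where the lift is at its highest, and finish while still holding the lever there with the gripper, because it springs back if let go. Do not drop or throw the cover, and leave the other things on the bench where they are.

Things in the scene. Friction and masses are not known exactly. Their poses are not given: they have to be found in the camera images.
- station: Fixed sample-cell lift (mm): base plate 130 x 180 x 12; open white housing 90 x 90, rim 100 above the bench, centred at own (0, +55); on its -y side a steel cam with a lever. Origin at bench level. x axis lies in the lever's swing plane and points away from the robot (yaw within 0.3 rad). The cam lifts the stage in the housing.
- stage: Loose aluminium stage, 80 x 80 x 6 mm with a small glass cell on top, guided inside the housing, hidden by the cover at first. Origin: middle of its plate's underside, 68 above the bench at rest. The cam lifts it 9 mm; at the highest the cell stands just above the rim. Not to be handled.
- cover: Loose white plastic dust cover (about 0.12 kg) over the housing's rim: square cap 100 x 100 mm, 16 high, open below, 2 mm clearance all round; its lower edge starts 88 above the bench. A round grey upright knob, 22 dia x 30 tall, stands mid-top (total height 46). Origin: centre of its lower edge, z up.
- cover_knob (a point): On the axis of the cover's knob, 38 above the cover's lower edge, 8 below the knob's top, 22 above the cover's flat top: where to pinch it.
- tray: Fixed empty steel tray, 170 x 170, walls 5 thick and 18 high, its inner floor 5 above the bench. Origin: under its centre at bench level.
- lever (a joint): Angle of cam and lever about the horizontal axle (along station y), rad. 0: at rest, lever towards the robot (station -x), 20 deg above level. Grows as the lever swings up and away. 1.22: lever upright, lift highest; beyond, to the stop at 2.1, the lift falls again. A spring (0.1 N m at rest, 0.4 N m upright: 3 to 4 N at the grip) throws it back to rest when let go.
- cam_axle (a point): On the axle in the lever rod's middle plane, 45 mm above the bench. From here the steel rod, 12 dia, runs 120 to a black round grip, 16 dia x 65 long, parallel to the axle (station y), sticking out to the -y side, away from the housing, from 6 to 71 from the rod's middle.
- lever_grip (a point): On the axis of the black grip, 43 mm to the -y side of the rod's middle: take it from above, fingers closing along station x; the grip may turn between the pads. 120 mm from the axle line: at rest 113 in front of it and 86 above the bench; upright straight above it, 165 above the bench.
- amber_bottle: Bystander, loose, to be left alone: amber glass bottle, 72 dia x 170 tall; origin: its underside (mm).
- clear_bottle: Bystander, loose, to be left alone: clear glass bottle, 66 dia x 150 tall; origin: its underside (mm).
- vial: Bystander, loose, to be left alone: small clear vial with a cap, 28 dia x 36 tall; origin: its underside (mm).
- beaker: Bystander, loose, to be left alone: clear open beaker, 64 dia x 70 tall; origin: its underside (mm).
- wrench: Bystander, loose, to be left alone: steel wrench lying flat, 150 long; origin: its underside (mm).
- mouse: Bystander, loose, to be left alone: black computer mouse, 100 x 58 x 32; origin: its underside (mm).
- jar: Bystander, loose, to be left alone: small jar with a paper label, 52 dia x 60 tall; origin: its underside (mm).
Things that resemble listed ones, but are neither listed nor needed, are in the scene too. There is more than one size of the cover; the one meant has the size given above.

How it is judged (in metres and radians):
On the way, in this order (a step that is already met when the one before it is completed fails the run):
1. the cover stands upright and released near the middle of the tray (x of cover in the frame of tray between -0.045 and 0.045 m and y of cover in the frame of tray between -0.045 and 0.045 m and z of cover in the frame of tray below 0.01 m and angle between cover's own z axis and vertical below 0.1 rad and linear speed of cover below 0.02 m/s and contact force between the fingers and cover below 0.05 N), for 0.2 s.
2. the lever is held by the fingers at the cam's highest lift (value of joint lever between 1.07 and 1.37 rad and velocity of joint lever between -0.1 and 0.1 rad/s and z of stage in the frame of station above 0.0755 m and contact force between the fingers and lever above 1 N), for 0.3 s.
At the end, for the whole second after the job is handed in: Cover right way up (within 0.1 rad) and at rest on the tray floor, untouched, its centre within 45 mm of the tray middle along each tray axis; cam within 0.15 rad of its highest lift (1.22 rad), stage 7.5 mm up, still, fingers pressing the lever with over 1 N; bystanders not moved (all of step 1 and all of step 2); the arm keeps its last pose, push and grip.
It fails at once if the cover falls or flies free of the fingers faster than 0.5 m/s (linear speed of cover above 0.5 m/s and contact force between the fingers and cover below 0.05 N).
It fails at once if a bystander is shifted by more than 30 mm (distance of any of amber_bottle, clear_bottle, vial, beaker, wrench, mouse, jar from where it was at the start of the episode above 0.03 m).
It also fails if it takes over 61 s, if anything falls off the work surface, if the arm or the gripper's body presses on something with over 40 N, if the wrist force passes 120 N, or if a joint passes its speed limit or range.

## Working session

There is one attempt and no reset: what is moved stays moved. The work goes in short steps, Python scripts to look and compute and a tool call to move; the robot and the scene stay as the last step left them, time stands still between calls to the robot, and variables do not carry over. Pictures are saved under pics/ and viewed, at most 10 in all, crops included, and the job is handed in when it is done.

Besides the shell and the picture viewer there is one more tool, called by a JSON object that holds its "method" and its "body", one argument or row to a line. drive_tool: Moves the arm, as the interface text tells. Its arguments: {"type":"object","properties":{"plan":{"type":"array"}},"required":["plan"]}

```bash
mkdir -p pics; cat > h.py <<'E'
from bench import *
import numpy as np, cv2
def grab(n,f):
    im,d=get_image(n); cv2.imwrite(f'pics/{f}.png',im[:,:,::-1]); np.save(f'pics/{f}.npy',d); return im,d
def cloud(n,d):
    m=camera_model(n); v,u=np.mgrid[:d.shape[0],:d.shape[1]]
    p=np.stack([(u-m['cx'])/m['fx']*d,(v-m['cy'])/m['fy']*d,d],-1)
    P=(p-np.array(m['t']))@np.array(m['R']); P[d==0]=np.nan; return P
E
python3 - <<'E'
from h import *
for n in('top','side'):
    im,d=grab(n,n+'0'); m=camera_model(n); print(n,-np.array(m['R']).T@m['t'],m['fx'])
a=[cv2.imread(f'pics/{n}0.png') for n in('top','side')]
for n,i in zip(('top','side'),a): cv2.imwrite(f'pics/{n}0b.png',cv2.resize(i,(800,600),interpolation=cv2.INTER_CUBIC))
s=read_state();print(s['position'],s['ee_rot'],s['gripper_width'])
E
```

```text
top [ 271.07434847  -16.24333038 1489.82036195] 441.0316611294837
side [ 373.38770643 -727.568202    886.67723754] 397.4151972557309
[234.37331135 578.744485   193.13378952] [ 9.81531687e-01 -1.91296979e-01 -1.28155206e-04  9.98110177e-04] 85.19662216953934
```

View pics/top0b.png

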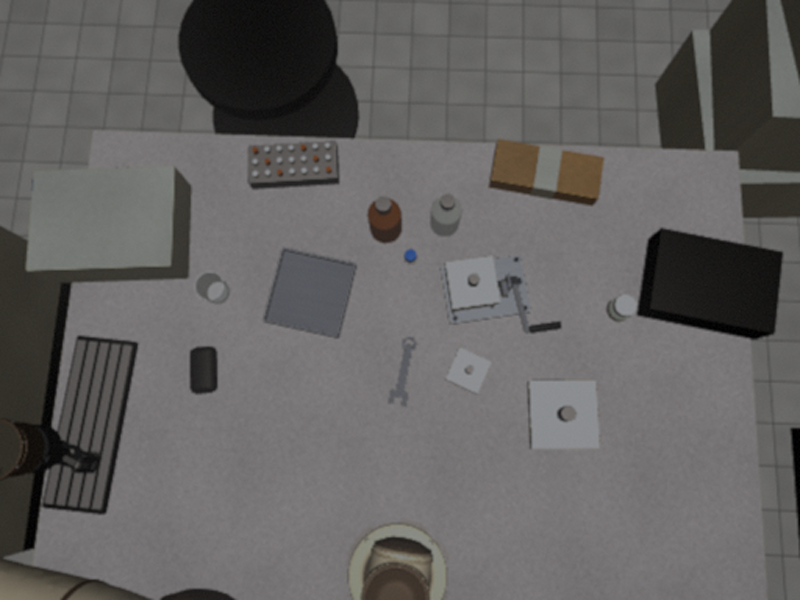

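View pics/side0b.png

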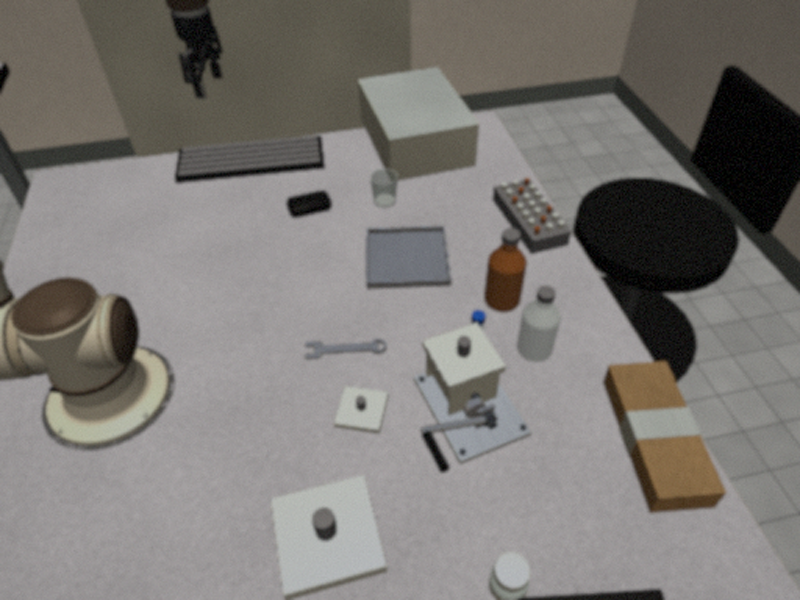

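The top view (800x600) shows three knobbed covers that could be taken for the right one: (473,280) on the lift housing, a small one at (469,370) and a large one at (568,413). The tray is at (311,292) and the lever grip at (545,327). By the description I choose the one on the housing. I'll check its size and view a close crop.

```bash
python3 - <<'E'
from h import *
im=cv2.imread('pics/top0.png'); P=cloud('top',np.load('pics/top0.npy')); S=cloud('side',np.load('pics/side0.npy'))
def win(P,m,s=.64): 
    return m
def box(P,c,r,z0,z1):
    q=P.reshape(-1,3); k=(np.abs(q[:,0]-c[0])<r)&(np.abs(q[:,1]-c[1])<r)&(q[:,2]>z0)&(q[:,2]<z1); return q[k]
pt=lambda u,v:P[int(v*.64),int(u*.64)]
for n,u,v in(('cover',473,280),('small',469,370),('big',568,413),('tray',311,292),('grip',545,327),('amber',384,205),('clear',446,203),('vial',411,256),('mouse',203,370),('wrench',403,370),('beaker',212,288)): print(n,pt(u,v).round())
for n,c,r,z0,z1 in(('covtop',pt(473,280),80,94,115),('knob',pt(473,280),50,122,150),('tray',pt(311,292),130,10,30),('trayall',pt(311,292),130,3,30),('grip',pt(545,327),50,70,110)):
  for nm,C in(('top',P),('side',S)):
    q=box(C,c,r,z0,z1)
    if len(q)>4:
        R=cv2.minAreaRect(q[:,:2].astype(np.float32)); print(n,nm,len(q),np.median(q,0).round(1),np.round(R[0],1),np.round(R[1],1),round(R[2],1))
q=box(P,pt(311,292),60,0,12);print('floor',np.median(q,0))
c=im[140:230,265:375]; cv2.imwrite('pics/crop1.png',cv2.resize(c,(770,630))[:600])
E
```

```text
cover [ 588. -129.  133.]
small [ 419. -135.   27.]
big [ 334. -334.   66.]
tray [582. 215.  -3.]
grip [ 506. -282.   87.]
amber [728.  56. 170.]
clear [746. -70. 150.]
vial [663.  -3.  32.]
mouse [397. 429.  38.]
wrench [416.   8.   7.]
beaker [580. 436.   3.]
covtop top 907 [ 587.5 -130.3  102.3] [ 590.5 -130.8] [101.3 100.2] 9.9
covtop side 1267 [ 588.6 -143.8  104.6] [ 593.7 -134. ] [100.7 103.2] 10.1
knob top 37 [ 588.8 -129.5  131.6] [ 589.4 -129.4] [18.3 18.9] 2.1
knob side 73 [ 593.  -137.3  134.1] [ 594.2 -135.4] [20.8 21.1] 16.1
tray top 410 [578.3 219.5  15. ] [592.6 209.9] [180.6 207.4] 79.5
tray side 421 [583.1 200.   16.5] [581.1 214.6] [177.9 167.9] 79.4
trayall top 2103 [575.1 219.2   5.8] [582.6 215.2] [259.2 259.3] 0.2
trayall side 2331 [580.3 213.7   6.4] [582.5 215.9] [259.3 259.7] 0.3
grip top 161 [ 505.7 -262.7   88.8] [ 509.3 -267.1] [90.  48.8] 64.7
grip side 303 [ 509.5 -270.    91.1] [ 529.5 -276.3] [62.2 76.9] 9.9
floor [581.91538607 214.63965872   4.48163395]
```

View pics/crop1.png

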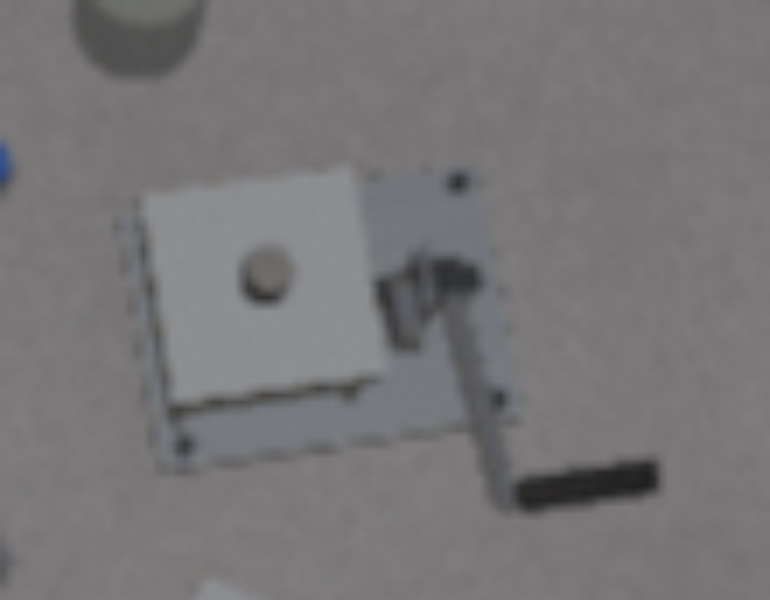

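The crop confirms it: a 100x101 mm cap with its knob at about (265,270) crop px, on the housing next to the cam lever, yaw about +10°. Now I'll move above it.

{"method": "drive_tool", "body": {
  "plan": [
    [[-1, 17.8, -35.5, 3, -2.9], [-1, 17.8, -35.5, 3, -2.9], [-1, 17.8, -35.5, 3, -2.9], [-1, 17.8, -35.5, 3, -2.9], [-1, 17.8, -35.5, 3, -2.9], [-1, 17.8, -35.5, 3, -2.9], [-1, 17.8, -35.5, 3, -2.9], [-1, 17.8, -35.5, 3, -2.9], [-1, 17.8, -35.5, 3, -2.9], [-1, 17.8, -35.5, 3, -2.9], [-1, 17.8, -35.5, 3, -2.9], [-1, 17.8, -35.5, 3, -2.9], [-1, 17.8, -35.5, 3, -2.9], [-1, 17.8, -35.5, 3, -2.9], [-1, 17.8, -35.5, 3, -2.9], [-1, 17.8, -35.5, 3, -2.9], [-1, 17.8, -35.5, 3, -2.9], [-1, 17.8, -35.5, 3, -2.9], [-1, 17.8, -35.5, 3, -2.9], [-1, 0, 0, 0, 0]]
  ]
}}

```text
clock: 1.77
position: [574.7, -100.5, 250.1]
ee_rot: [0.779, -0.627, 0.0, 0.001]
contact_force: [-0.0, 0.2, 0.4]
gripper_width: 85.2
grasp_force: 0.0
```

{"method": "drive_tool", "body": {
  "plan": [
    [[-1, 8.5, -15.5, -15, -1.2], [-1, 8.5, -16, -15, -1.2], [-1, 0, 0, -25, 0], [-1, 0, 0, -25, 0], [-1, 0, 0, -25, 0], [-1, 0, 0, -18, 0], [-1, 0, 0, -10, 0], [-1, 0, 0, -8, 0], [-1, 0, 0, 0, 0], [-1, 0, 0, 0, 0], [-1, 0, 0, 0, 0]]
  ]
}}

```text
clock: 2.68
position: [590.8, -126.7, 111.5]
ee_rot: [0.769, -0.64, 0.001, -0.001]
contact_force: [-0.4, -0.4, -0.0]
gripper_width: 85.6
grasp_force: 0.0
```

```bash
python3 - <<'E'
from h import *
im,d=grab('side','side1'); c=im[180:310,230:370,::-1]; cv2.imwrite('pics/crop2.png',cv2.resize(c,None,fx=4.5,fy=4.5,interpolation=cv2.INTER_CUBIC))
m=camera_model('side'); s=read_state(); p=np.array(m['R'])@(s['position'])+m['t']; u=m['fx']*p[0]/p[2]+m['cx'];v=m['fy']*p[1]/p[2]+m['cy']; print(s['position'],(u-230)*4.5,(v-180)*4.5)
E
```

```text
[ 590.7863303  -126.66783496  111.60243836] 290.89301050418703 189.5274843263553
```

View pics/crop2.png

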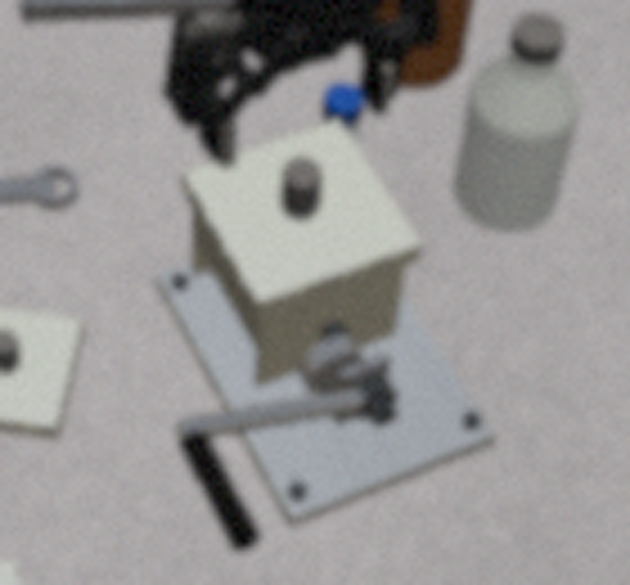

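The side crop shows the knob at (300,187) and the open fingertips at (225,158) and (378,108). The tips may sit a little beyond the knob in y, so I'll check with depth.

```bash
python3 - <<'E'
from h import *
S=cloud('side',np.load('pics/side1.npy')); 
for n,(a,b,c,d) in dict(L=(205,235,130,165),R=(360,395,80,112),knobtop=(290,312,158,172)).items():
    q=S[180+int(c/4.5):180+int(d/4.5)+1,230+int(a/4.5):230+int(b/4.5)+1].reshape(-1,3); q=q[q[:,2]>112]
    print(n); print(q[np.argsort(q[:,2])][::max(1,len(q)//12)].round(0).tolist())
im,d=get_image('top');P=cloud('top',d);q=P.reshape(-1,3);k=(abs(q[:,0]-590)<90)&(abs(q[:,1]+130)<50)&(q[:,2]>115)&(q[:,2]<170);print(q[k][::5].round().tolist())
E
```

```text
L
[[544.0, -144.0, 168.0], [551.0, -145.0, 171.0], [545.0, -143.0, 174.0], [548.0, -146.0, 177.0], [537.0, -135.0, 178.0], [539.0, -145.0, 181.0], [548.0, -146.0, 183.0], [546.0, -147.0, 185.0], [539.0, -143.0, 187.0], [539.0, -143.0, 190.0], [544.0, -143.0, 192.0], [536.0, -144.0, 196.0], [537.0, -143.0, 197.0]]
R
[[633.0, -115.0, 163.0], [634.0, -119.0, 167.0], [638.0, -128.0, 169.0], [645.0, -125.0, 171.0], [638.0, -128.0, 173.0], [633.0, -120.0, 175.0], [638.0, -129.0, 177.0], [632.0, -115.0, 178.0], [633.0, -125.0, 181.0], [640.0, -129.0, 183.0], [642.0, -129.0, 187.0], [636.0, -130.0, 189.0], [641.0, -130.0, 191.0], [638.0, -129.0, 195.0]]
knobtop
[[589.0, -131.0, 133.0], [596.0, -126.0, 133.0], [600.0, -130.0, 133.0], [587.0, -131.0, 134.0], [591.0, -132.0, 134.0], [588.0, -128.0, 134.0], [599.0, -134.0, 134.0], [591.0, -126.0, 134.0], [599.0, -125.0, 135.0], [598.0, -128.0, 135.0], [597.0, -131.0, 135.0], [592.0, -130.0, 135.0], [594.0, -131.0, 135.0], [588.0, -126.0, 135.0], [594.0, -124.0, 136.0], [596.0, -135.0, 136.0], [593.0, -135.0, 136.0], [596.0, -126.0, 137.0], [589.0, -131.0, 137.0], [600.0, -130.0, 137.0], [592.0, -129.0, 137.0]]
[[580.0, -130.0, 129.0]]
```

```bash
python3 - <<'E'
from h import *
m=camera_model('side')
def pr(X):
    p=np.array(m['R'])@np.array(X)+m['t']; return ((m['fx']*p[0]/p[2]+m['cx']-230)*4.5).round(),((m['fy']*p[1]/p[2]+m['cy']-180)*4.5).round()
for X in([549,-134,124],[549,-134,165],[632,-119,124],[632,-119,165],[591,-132,134]): print(X,pr(X))
s=read_state();print(s['clock'],s['position'],s['joints'])
d=np.load('pics/side1.npy');S=cloud('side',d)
q=S.reshape(-1,3);
for x0,x1 in((525,560),(620,655)):
    k=(q[:,0]>x0)&(q[:,0]<x1)&(abs(q[:,1]+128)<30)&(q[:,2]>110)
    print(k.sum(),np.sort(q[k,2])[:10].round())
im,d=grab('side','side2');q=cloud('side',d).reshape(-1,3);k=(q[:,0]>525)&(q[:,0]<560)&(abs(q[:,1]+128)<30)&(q[:,2]>110);print(np.sort(q[k,2])[:10].round())
E
```

```text
[549, -134, 124] (np.float64(222.0), np.float64(199.0))
[549, -134, 165] (np.float64(224.0), np.float64(150.0))
[632, -119, 124] (np.float64(359.0), np.float64(152.0))
[632, -119, 165] (np.float64(365.0), np.float64(103.0))
[591, -132, 134] (np.float64(296.0), np.float64(171.0))
2.7833 [ 590.63662447 -126.6940912   111.49806826] [ 5.65557252e-02  4.16604554e-01 -1.62451283e-01  2.77356247e-04
 -9.89120721e-01  1.25945421e-01]
1366 [163. 168. 168. 169. 169. 170. 170. 171. 173. 173.]
516 [163. 163. 164. 166. 166. 166. 167. 167. 168. 168.]
[166. 166. 167. 168. 170. 170. 172. 172. 172. 173.]
```

```bash
python3 - <<'E'
from h import *
m=camera_model('side')
for z in(193,206,245):
    p=np.array(m['R'])@np.array([234,579,z])+m['t']; print(z,((m['fx']*p[0]/p[2]+m['cx'])/.64).round(),((m['fy']*p[1]/p[2]+m['cy'])/.64).round())
for n,f in(('side','side0'),('top','top0')):
    q=cloud(n,np.load(f'pics/{f}.npy')).reshape(-1,3);k=(abs(q[:,0]-234)<70)&(abs(q[:,1]-579)<70)&(q[:,2]>100)
    o=q[k];o=o[np.argsort(o[:,2])];print(n,len(o),o[:24:3].round().tolist())
c=cv2.imread('pics/side0.png')[20:90,90:170];cv2.imwrite('pics/crop3.png',cv2.resize(c,None,fx=6,fy=6,interpolation=cv2.INTER_CUBIC))
E
```

```text
193 215.0 110.0
206 213.0 105.0
245 209.0 88.0
side 1330 [[209.0, 538.0, 246.0], [249.0, 618.0, 246.0], [222.0, 532.0, 247.0], [225.0, 530.0, 248.0], [249.0, 620.0, 249.0], [263.0, 624.0, 249.0], [260.0, 614.0, 250.0], [230.0, 535.0, 252.0]]
top 1550 [[218.0, 533.0, 243.0], [221.0, 530.0, 255.0], [224.0, 532.0, 259.0], [224.0, 532.0, 264.0], [222.0, 530.0, 269.0], [225.0, 528.0, 286.0], [225.0, 529.0, 290.0], [225.0, 531.0, 292.0]]
```

View pics/crop3.png

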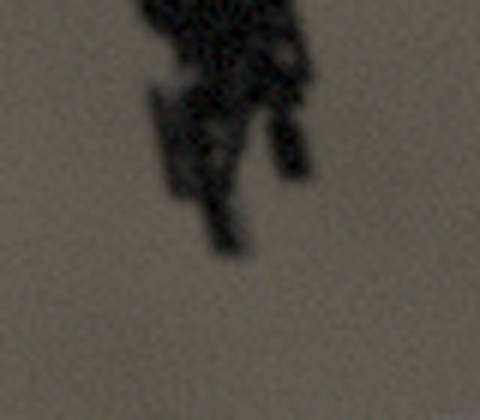

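The crop shows the fingertips ending at about (230,250) crop px. Both here and now, the tips sit about 40 mm higher than the reported TCP implies. I'll correct y by 5 mm and test-close: if the offset is real, the fingers shut above the knob harmlessly.

{"method": "drive_tool", "body": {
  "plan": [
    [[-1, 1, -5, 0, 0], [0, 0, 0, 0, 0], [0.5, 0, 0, 0, 0], [1, 0, 0, 0, 0], [1, 0, 0, 0, 0], [1, 0, 0, 0, 0], [1, 0, 0, 0, 0], [1, 0, 0, 0, 0], [1, 0, 0, 0, 0], [1, 0, 0, 0, 0]]
  ]
}}

```text
clock: 3.67
position: [590.8, -131.7, 110.1]
ee_rot: [0.769, -0.64, 0.0, -0.0]
contact_force: [-0.7, 0.5, -0.1]
gripper_width: -0.1
grasp_force: 0.0
```

```bash
python3 - <<'E'
from h import *
im,d=grab('side','side3'); c=im[180:310,230:370,::-1]; cv2.imwrite('pics/crop4.png',cv2.resize(c,None,fx=4.5,fy=4.5,interpolation=cv2.INTER_CUBIC))
q=cloud('side',d).reshape(-1,3);k=(abs(q[:,0]-591)<40)&(abs(q[:,1]+130)<40)&(q[:,2]>120);o=q[k];o=o[np.argsort(o[:,2])];print(o[::12][:20].round().tolist())
E
```

```text
[[599.0, -143.0, 121.0], [584.0, -134.0, 127.0], [583.0, -134.0, 131.0], [600.0, -131.0, 134.0], [598.0, -144.0, 135.0], [595.0, -138.0, 136.0], [587.0, -144.0, 153.0], [583.0, -138.0, 158.0], [580.0, -141.0, 162.0], [578.0, -131.0, 166.0], [587.0, -140.0, 170.0], [582.0, -140.0, 172.0], [582.0, -140.0, 175.0], [594.0, -140.0, 179.0], [590.0, -144.0, 184.0], [594.0, -137.0, 190.0], [604.0, -143.0, 194.0], [599.0, -143.0, 195.0], [617.0, -140.0, 198.0], [584.0, -146.0, 199.0]]
```

View pics/crop4.png

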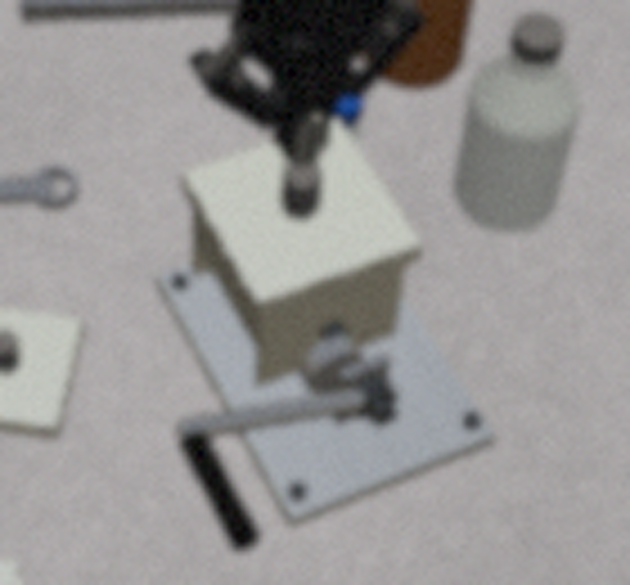

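Shut fingertips show at about (300,150) crop px, z≈152 versus 110 reported, above the knob at (300,190). So true z ≈ reported + 42. I'll reopen, descend 43 and close.

{"method": "drive_tool", "body": {
  "plan": [
    [[-1, 0, 0, 0, 0], [-1, 0, 0, 0, 0], [-1, 0, 0, 0, 0], [-1, 0, 0, 0, 0], [-1, 0, 0, 0, 0], [-1, 0, 0, 0, 0], [-1, 1, 0, -13, 0], [-1, 0, 0, -12, 0], [-1, 0, 0, -10, 0], [-1, 0, 0, -7, 0], [-1, 0, 0, 0, 0], [0, 0, 0, 0, 0], [0.6, 0, 0, 0, 0], [1, 0, 0, 0, 0], [1, 0, 0, 0, 0], [1, 0, 0, 0, 0], [1, 0, 0, 0, 0], [1, 0, 0, 0, 0]]
  ]
}}

```text
clock: 5.22
position: [592.2, -131.7, 68.8]
ee_rot: [0.769, -0.64, 0.001, -0.0]
contact_force: [-0.8, 0.9, 2.8]
gripper_width: 20.2
grasp_force: 58.8
```

{"method": "drive_tool", "body": {
  "plan": [
    [[1, 0, 0, 4, 0], [1, 0, 0, 6, 0], [1, 0, 0, 8, 0], [1, 0, 0, 10, 0], [1, 0, 0, 12, 0], [1, 0, 0, 14, 0], [1, 0, 0, 14, 0], [1, 0, 0, 12, 0], [1, 0, 0, 0, 0], [1, 0, 0, 0, 0]]
  ]
}}

```text
clock: 6.05
position: [592.1, -131.6, 149.2]
ee_rot: [0.769, -0.64, 0.001, -0.001]
contact_force: [-0.3, 0.1, -1.6]
gripper_width: 20.5
grasp_force: 58.7
```

```bash
python3 - <<'E'
from h import *
s=read_state();print(s['position'],s['gripper_width'],s['contact_force'])
im,d=get_image('side');q=cloud('side',d).reshape(-1,3);c=im.reshape(-1,3)
k=(abs(q[:,0]-591)<75)&(abs(q[:,1]+131)<75)&(q[:,2]>135)&(c.min(1)>120);o=q[k].astype(np.float32)
print(len(o),np.percentile(o[:,2],[2,20,50,80,98]),cv2.minAreaRect(o[:,:2].copy()))
print(np.linalg.lstsq(np.c_[o[:,:2]-[591,-131],np.ones(len(o))],o[:,2],rcond=None)[0])
# tray rim estimation both cams
T=np.load('pics/top0.npy')
for n,f in(('top','top0'),('side','side0')):
    q=cloud(n,np.load(f'pics/{f}.npy')).reshape(-1,3)
    c=cv2.imread(f'pics/{f}.png').reshape(-1,3).astype(int)
    k=(abs(q[:,0]-582)<110)&(abs(q[:,1]-215)<110)&(q[:,2]>11)&(q[:,2]<26)
    img=np.zeros((240,240),np.uint8);o=q[k];img[(o[:,0]-462).astype(int),(o[:,1]-95).astype(int)]=255
    img=cv2.morphologyEx(img,cv2.MORPH_CLOSE,np.ones((9,9)));nn,l,st,ce=cv2.connectedComponentsWithStats(img)
    i=1+st[1:,4].argmax();p=np.argwhere(l==i).astype(np.float32)+[462,95];print(n,cv2.minAreaRect(p.astype(np.float32)))
E
```

```text
[ 592.07667702 -131.62701178  149.21718773] 20.473797418856236 [-0.29148881  0.1434337  -1.64125315]
1186 [178.69427948 184.23345947 185.43927765 187.13613892 524.45595093] ((589.929443359375, -118.26026916503906), (100.17218017578125, 133.59988403320312), 9.73497486114502)
[2.07358759e-01 2.36531764e+00 2.48156875e+02]
top ((575.1475219726562, 217.6105499267578), (170.65977478027344, 170.83584594726562), 79.4319839477539)
side ((570.576171875, 160.31283569335938), (68.06529235839844, 168.34271240234375), 80.13418579101562)
```

{"method": "drive_tool", "body": {
  "plan": [
    [[1, 0, 6, 0, 0], [1, 0, 12, 0, 0], [1, -1, 18, 0, 0], [1, -1, 22, 0, 0], [1, -1, 24, 0, 0], [1, -1, 24, 0, 0], [1, -1, 24, 0, 0], [1, -1, 24, 0, 0], [1, -1, 24, 0, 0], [1, -1, 24, 0, 0], [1, -1, 24, 0, 0], [1, -1, 24, 0, 0], [1, -1, 24, 0, 0], [1, -1, 24, 0, 0], [1, -1, 20, 0, 0], [1, 0, 14, 0, 0], [1, 0, 9, 0, 0], [1, 0, 5, 0, 0], [1, 0, 0, 0, 0], [1, 0, 0, 0, 0]]
  ]
}}

```text
clock: 7.77
position: [578.6, 213.8, 147.9]
ee_rot: [0.768, -0.64, -0.0, 0.0]
contact_force: [0.6, 0.0, -1.8]
gripper_width: 21.0
grasp_force: 58.7
```

{"method": "drive_tool", "body": {
  "plan": [
    [[1, 1, 1, -6, 0], [1, 0, 0, -12, 0], [1, 0, 0, -18, 0], [1, 0, 0, -20, 0], [1, 0, 0, -20, 0], [1, 0, 0, -20, 0], [1, 0, 0, -18, 0], [1, 0, 0, -14, 0], [1, 0, 0, -10, 0], [1, 0, 0, -6, 0], [1, 0, 0, -4, 0], [1, 0, 0, 0, 0], [1, 0, 0, 0, 0]]
  ]
}}

```text
clock: 8.85
position: [580.3, 215.4, 0.7]
ee_rot: [0.769, -0.64, 0.0, -0.001]
contact_force: [-0.2, 0.6, -0.7]
gripper_width: 20.1
grasp_force: 58.8
```

```bash
python3 - <<'E'
from h import *
im,d=grab('side','side5');q=cloud('side',d).reshape(-1,3);c=im.reshape(-1,3)
k=(abs(q[:,0]-580)<70)&(abs(q[:,1]-215)<70)&(q[:,2]>20)&(q[:,2]<60)&(c.min(1)>110);o=q[k].astype(np.float32)
print(len(o),np.median(o[:,2]),cv2.minAreaRect(o[:,:2].copy()),read_state()['position'])
cv2.imwrite('pics/crop5.png',cv2.resize(im[100:220,180:340,::-1],None,fx=4,fy=4,interpolation=cv2.INTER_CUBIC))
E
```

```text
518 37.05523 ((581.3514404296875, 213.482177734375), (101.4657974243164, 103.74187469482422), 10.049264907836914) [580.48776444 215.57020831   1.03267682]
```

View pics/crop5.png

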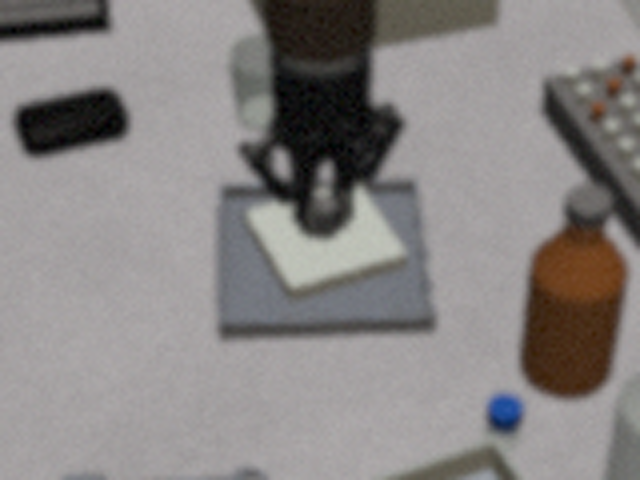

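The cover is held level over the tray at about (325,240) crop px, with its lower edge about 15 mm above the floor. I'll lower it gently.

{"method": "drive_tool", "body": {
  "plan": [
    [[1, 0, 0, -4, 0], [1, 0, 0, -4, 0], [1, 0, 0, -3, 0], [1, 0, 0, -1, 0], [1, 0, 0, -1, 0], [1, 0, 0, 0, 0]]
  ]
}}

```text
clock: 9.4
position: [579.6, 215.2, -13.2]
ee_rot: [0.769, -0.64, -0.0, 0.0]
contact_force: [0.0, 0.4, -1.9]
gripper_width: 20.5
grasp_force: 58.8
```

{"method": "drive_tool", "body": {
  "plan": [
    [[1, 0, 0, -1, 0], [1, 0, 0, -1, 0], [1, 0, 0, 0, 0]]
  ]
}}

```text
clock: 9.65
position: [580.0, 215.4, -14.2]
ee_rot: [0.769, -0.64, 0.0, -0.0]
contact_force: [-2.0, -0.7, 3.1]
gripper_width: 20.3
grasp_force: 59.3
```

{"method": "drive_tool", "body": {
  "plan": [
    [[0.4, 0, 0, 0, 0], [0, 0, 0, 0, 0], [-0.5, 0, 0, 0, 0], [-1, 0, 0, 0, 0], [-1, 0, 0, 0, 0], [-1, 0, 0, 0, 0], [-1, 0, 0, 0, 0], [-1, 0, 0, 8, 0], [-1, 0, 0, 15, 0], [-1, 0, 0, 25, 0], [-1, 0, 0, 35, 0], [-1, 0, 0, 40, 0], [-1, 0, 0, 40, 0], [-1, 0, 0, 40, 0], [-1, 0, 0, 0, 0]]
  ]
}}

```text
clock: 10.9
position: [584.7, 217.1, 199.4]
ee_rot: [0.769, -0.639, 0.004, -0.009]
contact_force: [1.8, -0.6, 1.3]
gripper_width: 85.4
grasp_force: 0.0
```

```bash
python3 - <<'E'
from h import *
s=read_state();print(s['position'],s['gripper_width'])
im,d=grab('side','side6');q=cloud('side',d).reshape(-1,3);c=im.reshape(-1,3)
k=(abs(q[:,0]-580)<70)&(abs(q[:,1]-215)<70)&(q[:,2]>14)&(q[:,2]<60)&(c.min(1)>110);o=q[k].astype(np.float32)
print('cover',len(o),np.median(o[:,2]),cv2.minAreaRect(o[:,:2].copy()))
print(np.linalg.lstsq(np.c_[o[:,:2]-[580,215],np.ones(len(o))],o[:,2],rcond=None)[0])
# black grip
for n,dd in(('side',(im,d)),('top',get_image('top'))):
    i,d=dd;q=cloud(n,d).reshape(-1,3);c=i.reshape(-1,3)
    k=(abs(q[:,0]-507)<60)&(abs(q[:,1]+275)<60)&(q[:,2]>70)&(q[:,2]<115)
    mx=c[k].max(1);o=q[k][mx<75].astype(np.float32);print(n,len(o),np.median(o,0),np.percentile(o[:,2],[5,50,95]),cv2.minAreaRect(o[:,:2].copy()))
E
```

```text
[584.70733835 217.14087286 199.35533414] 85.41470957751925
cover 617 22.228683 ((580.95556640625, 212.72349548339844), (102.50611114501953, 104.06440734863281), 8.890580177307129)
[9.23595803e-03 7.90320597e-03 2.28713696e+01]
side 141 [ 506.09695 -286.9963    93.49412] [89.85764313 93.49411774 95.9517746 ] ((505.9990234375, -285.2742004394531), (12.41370677947998, 67.55628204345703), 9.323290824890137)
top 86 [ 504.7015  -282.21475   91.30997] [85.41931915 91.30996704 96.81972504] ((505.4006652832031, -283.19195556640625), (14.018028259277344, 65.31026458740234), 10.317414283752441)
```

The cover is flat on the tray floor at (581,213). Grip centre is at (505.5,-283.5), so the lever_grip point is about (506,-288), true z 86. I'll go above it.

{"method": "drive_tool", "body": {
  "plan": [
    [[-1, 0, -10, 0, 0], [-1, -3, -22, 0, 0], [-1, -5, -33, 0, 0], [-1, -6, -36, 0, 0], [-1, -6, -36, 0, 0], [-1, -6, -36, 0, 0], [-1, -6, -36, 0, 0], [-1, -6, -36, 0, 0], [-1, -6, -36, 0, 0], [-1, -6, -36, 0, 0], [-1, -6, -36, 0, 0], [-1, -6, -36, 0, 0], [-1, -6, -36, 0, 0], [-1, -5, -33, 0, 0], [-1, -4, -25, 0, 0], [-1, -2, -14, 0, 0], [-1, 0, -6, 0, 0], [-1, 0, 0, 0, 0], [-1, 0, 0, 0, 0]]
  ]
}}

```text
clock: 12.58
position: [500.1, -287.4, 187.0]
ee_rot: [0.768, -0.64, -0.001, 0.0]
contact_force: [-0.0, -0.2, -0.4]
gripper_width: 85.2
grasp_force: 0.0
```

{"method": "drive_tool", "body": {
  "plan": [
    [[-1, 3, 0, -15, 0], [-1, 3, -1, -25, 0], [-1, 0, 0, -28, 0], [-1, 0, 0, -28, 0], [-1, 0, 0, -25, 0], [-1, 0, 0, -18, 0], [-1, 0, 0, -12, 0], [-1, 0, 0, -9, 0], [-1, 0, 0, 0, 0], [-1, 0, 0, 0, 0]]
  ]
}}

```text
clock: 13.42
position: [507.1, -288.1, 28.2]
ee_rot: [0.769, -0.639, -0.0, 0.0]
contact_force: [-0.4, -0.2, 0.2]
gripper_width: 85.2
grasp_force: 0.0
```

```bash
python3 - <<'E'
from h import *
im,d=grab('side','side7');print(read_state()['position'],read_state()['contact_force'])
cv2.imwrite('pics/crop7.png',cv2.resize(im[190:320,210:370,::-1],None,fx=4,fy=4,interpolation=cv2.INTER_CUBIC))
E
```

```text
[ 507.61157558 -288.40487843   28.89389473] [ 0.28333802 -0.10237942  1.22870244]
```

View pics/crop7.png

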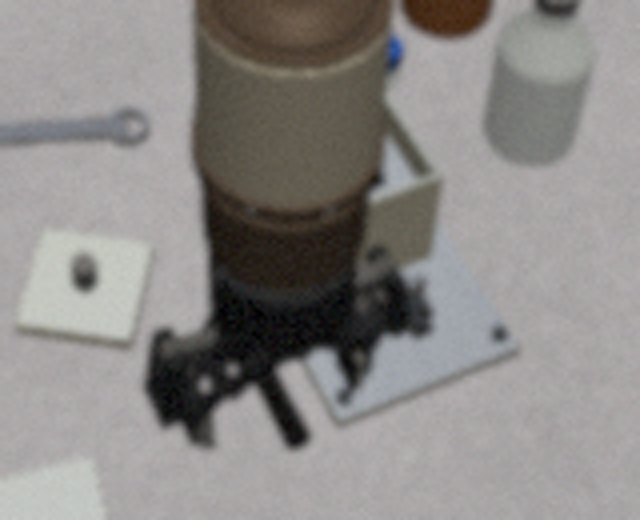

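The grip at (285,410) lies between the fingertips at (203,440) and (345,397). I'll close on it.

{"method": "drive_tool", "body": {
  "plan": [
    [[-1, 0, 0, -3, 0], [-0.4, 0, 0, 0, 0], [0.2, 0, 0, 0, 0], [0.6, 0, 0, 0, 0], [1, 0, 0, 0, 0], [1, 0, 0, 0, 0], [1, 0, 0, 0, 0], [1, 0, 0, 0, 0], [1, 0, 0, 0, 0], [1, 0, 0, 0, 0]]
  ]
}}

```text
clock: 14.3
position: [507.4, -288.7, 25.3]
ee_rot: [0.769, -0.64, 0.001, -0.0]
contact_force: [1.1, 1.7, -0.1]
gripper_width: 14.2
grasp_force: 58.4
```

{"method": "drive_tool", "body": {
  "plan": [
    [[1, 3.9, 0.7, 9.7, 0], [1, 4.7, 0.8, 9.3, 0], [1, 5.5, 1, 8.8, 0], [1, 6.3, 1.1, 8.3, 0], [1, 0, 0, 0, 0]]
  ]
}}

```text
clock: 14.72
position: [526.7, -285.0, 62.7]
ee_rot: [0.769, -0.64, -0.001, 0.001]
contact_force: [-4.4, -0.9, 0.5]
gripper_width: 14.0
grasp_force: 58.9
```

{"method": "drive_tool", "body": {
  "plan": [
    [[1, 7, 1.2, 7.7, 0], [1, 7.6, 1.3, 7.1, 0], [1, 8.2, 1.4, 6.4, 0], [1, 8.7, 1.5, 5.6, 0], [1, 9.2, 1.6, 4.8, 0], [1, 9.6, 1.7, 4, 0], [1, 9.9, 1.7, 3.1, 0], [1, 10, 1.8, 2.3, 0], [1, 0, 0, 0, 0]]
  ]
}}

```text
clock: 15.47
position: [596.4, -272.2, 106.4]
ee_rot: [0.769, -0.639, -0.001, 0.001]
contact_force: [-8.5, 5.4, 13.5]
gripper_width: 14.2
grasp_force: 61.7
```

{"method": "drive_tool", "body": {
  "plan": [
    [[1, 5, 0.9, 0.7, 0], [1, 5, 0.9, 0.7, 0], [1, 5, 0.9, 0.2, 0], [1, 5, 0.9, 0.2, 0], [1, 0, 0, 0, 0], [1, 0, 0, 0, 0], [1, 0, 0, 0, 0]]
  ]
}}

```text
clock: 16.05
position: [616.2, -268.4, 107.3]
ee_rot: [0.769, -0.639, -0.001, 0.0]
contact_force: [-6.6, 3.8, 9.7]
gripper_width: 14.1
grasp_force: 63.1
```

```bash
python3 - <<'E'
from h import *
im,d=grab('side','side8');s=read_state();print(s['position'],s['contact_force'],s['grasp_force'],s['joint_vel'].round(3) if hasattr(s['joint_vel'],'round') else s['joint_vel'])
cv2.imwrite('pics/crop8.png',cv2.resize(im[170:300,230:390,::-1],None,fx=4,fy=4,interpolation=cv2.INTER_CUBIC))
q=cloud('side',d).reshape(-1,3);c=im.reshape(-1,3)
k=(abs(q[:,0]-595)<70)&(abs(q[:,1]+131)<70)&(q[:,2]>65)&(q[:,2]<100);o=q[k]
h=np.histogram(o[:,2],bins=np.arange(65,101,1.5));print(h[0])
k=(abs(q[:,0]-615)<60)&(q[:,1]<-280)&(q[:,1]>-320)&(q[:,2]>120)&(q[:,2]<190)&(c.max(1)<70);o=q[k];print(len(o)); print(o[np.argsort(o[:,1])][::max(1,len(o)//12)].round().tolist())
E
```

```text
[ 616.17732694 -268.45411121  107.26491575] [-6.19350682  4.25696014  9.58396944] 63.101052045822144 [0.001 0.001 0.    0.    0.002 0.002]
[ 11  20   5  10  12  10  13  15  12  24  52  99  95 119 110  77  58  26
  32  23  33  46  48]
72
[[615.0, -299.0, 172.0], [614.0, -296.0, 169.0], [621.0, -294.0, 170.0], [622.0, -291.0, 174.0], [616.0, -288.0, 176.0], [613.0, -286.0, 170.0], [625.0, -284.0, 171.0], [601.0, -283.0, 184.0], [621.0, -282.0, 173.0], [616.0, -282.0, 174.0], [610.0, -281.0, 171.0], [615.0, -281.0, 173.0]]
```

View pics/crop8.png

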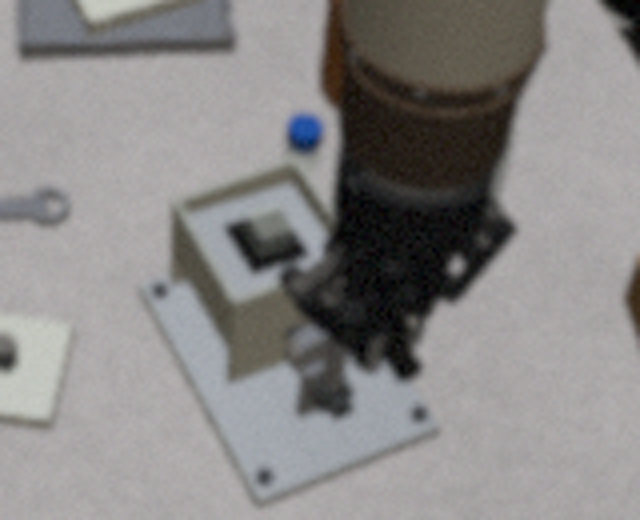

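The image shows the lever upright under the gripper at (400,360), the cell risen in the housing at (265,235), and the cover still on the tray. From the arm travel, the lever is about 1.20 rad. I'll hold briefly and hand in.

{"method": "drive_tool", "body": {
  "plan": [
    [[1, 1, 0.2, 0, 0], [1, 1, 0.2, -0.5, 0], [1, 0, 0, 0, 0], [1, 0, 0, 0, 0], [1, 0, 0, 0, 0], [1, 0, 0, 0, 0], [1, 0, 0, 0, 0], [1, 0, 0, 0, 0], [1, 0, 0, 0, 0], [1, 0, 0, 0, 0]]
  ]
}}

```text
clock: 16.93
position: [617.7, -268.2, 107.3]
ee_rot: [0.769, -0.639, -0.001, 0.001]
contact_force: [-6.9, 4.8, 11.2]
gripper_width: 14.2
grasp_force: 63.3
```

```bash
python3 -c "
from bench import *
s=read_state();print(s['position'],s['grasp_force']);print(job_done())"
```

```text
[ 617.74109414 -268.17770053  107.26771343] 63.29711616039276
the job is handed in; nothing more can be done
None
```

I handed the job in at about 17 s with the cover flat near the tray middle and the lever held upright at an estimated 1.2 rad; no verdict came back, and I did not re-measure the bystanders.

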